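# Drop a wheel's axle into a fork stand

## Task

Lift the wheel out of its wooden rest and lower its axle into the two open slots of the steel fork stand. Feel for the slots against their raised back walls, press both axle ends gently down past the spring plungers until they sit evenly on the slot bottoms, then let go. Never press on the stand with more than about 40 N, and do not disturb the wooden block or the marker pen lying nearby.

Things in the scene. Friction and masses are not known exactly. Their poses are not given: they have to be found in the camera images.
- wheel: Rubber-tyred wheel, 116 mm diameter, 32 mm wide, flat sides, 0.25 to 0.46 kg. Origin: its centre. The steel axle, 12 mm thick, lies along its y and reaches 66 mm to either side; within 40 mm of the centre it is a 20 mm thick hub. Starts upright in the rest. Grip it from above across its width, TCP 48 mm above its centre: seated, the fingertips then clear the fork's arms, even fully open.
- axle_end_a (a point): Point on the axle's centre line 60 mm from the wheel's centre, on its -y side (the axle goes on for 6 mm more). Either end may go into either slot.
- axle_end_b (a point): Point on the axle's centre line 60 mm from the wheel's centre, on its +y side.
- fork: Fork stand bolted to the bench. Origin: centre of the underside of its grey base plate, 120 (x) x 160 (y) x 12 mm. On it a dark steel head with two upright arms, their middles 51 mm to either side of the head's centre along y, each 10 mm thick. Each arm has a slot, open at the top, 14 mm wide in x, its flat bottom 80 mm above the bench, its middle at the head's centre in x.
- slots_nominal (a point): Where the seated wheel's centre would be were the head central on its base: on the base's vertical axis, 86 mm above the bench (a seated axle's height); fixed to the base, axes as the base. The head is really clamped up to 15 mm off either way along the base's x and twisted up to 0.08 rad either way about its own vertical middle: not measured, to be found by feel. It does not give way.
- slot_mouths (a point): Height reference on the base's vertical axis, 99 mm above the bench: here, on the slot's -x side, each arm ends in a flat level ledge, reaching from 7 to 34 mm on the -x side of the slot's middle. On the slot's +x side the arm goes on upward as a 12 mm thick back wall, flush with the slot, top 112 mm above the bench: an axle end slid in +x above the ledge stops at it, then stands over the slot.
- plungers (a point): Height reference on the base's vertical axis, 91.5 mm above the bench: a small spring ball plunger stands out of the +x wall of each slot here. It resists the axle from about 98 mm down to 91 mm (axle centre height); the two together take about 5 to 15 N to pass, more than the wheel's weight.
- rest: Wooden rest fixed to the bench, 130 x 62 x 35 mm, a trough that holds the bottom of the wheel upright; the axle lies along the rest's y, 68 mm above the bench. The side walls are 35 mm high and 3 mm from the wheel's sides. Origin: centre of the underside.
- wood_block: Loose dark wooden packing block, 36 x 100 x 30 mm, long side along its y, lying flat on the bench. Origin: centre of the underside. A bystander.
- marker: Loose black marker pen, 137 mm long (along its y), 16 mm thick, lying on the bench. Origin: centre of the underside. A bystander.
Not all that is in view belongs to the job. Of the things shaped like the wheel, the rubber one is meant.

How it is judged (in metres and radians):
On the way, in this order (a step that is already met when the one before it is completed fails the run):
1. the wheel is lifted out of its rest (height (world z) of wheel above 0.125 m), for 0.2 s.
2. both axle ends are on the slot bottoms (z of each of axle_end_a, axle_end_b in the frame of fork below 0.0885 m and horizontal distance between wheel and fork below 0.026 m), for 0.2 s.
At the end, for the whole second after the job is handed in: The wheel hangs at rest in the fork stand, released: both axle ends are within 2 mm of the seated height (86 mm above the bench), the wheel's middle is within 24 mm of the stand's centre seen from above, and the axle is along the stand's y within 0.18 rad (z of axle_end_a in the frame of fork between 0.084 and 0.088 m and z of axle_end_b in the frame of fork between 0.084 and 0.088 m and horizontal distance between wheel and fork below 0.024 m and angle between the y axis of wheel and the y axis of fork, either way round below 0.18 rad and contact force between wheel and fork above 1 N and contact force between the fingers and wheel below 0.1 N and linear speed of wheel below 0.01 m/s); the robot touches nothing.
It fails at once if the wheel is pressed on the fork stand with more than 40 N (contact force between wheel and fork above 40 N).
It fails at once if the robot itself pushes on the fork stand with more than 40 N (contact force between the arm and fork above 40 N).
It fails at once if the wooden block is disturbed (distance of wood_block from where it was at the start of the episode above 0.02 m).
It fails at once if the marker pen is disturbed (distance of marker from where it was at the start of the episode above 0.02 m).
It also fails if it takes over 64 s, if anything falls off the work surface, if the arm or the gripper's body presses on something with over 40 N, if the wrist force passes 120 N, or if a joint passes its speed limit or range.

## Robot

A 6-joint arm with a two-finger parallel gripper is mounted at the origin on a cart in front of the work surface, level with it; the furniture and walls round the work are solid. World frame = base frame: x ahead of the robot, y to its left, z up, the work surface at z = 0. Lengths are in mm, angles in degrees, forces in N, time in s.
With the tool pointing down it reaches from about 300 to 850 mm from the base axis. Payload 4.2 kg.
Tool frame: the origin (TCP) lies between the finger pads, 19 mm behind the fingertips; this is the grasp point; z points along the fingers, y is the line along which they close (so a half turn about z gives the same grasp; the last joint's range is limited). The gripper opens to 91 mm and grips with 3 to 60 N. Pads are 32 mm wide; open, the fingers measure 118 mm over their backs; the gripper's body (76 mm by 178 mm) begins 60 mm behind the grasp point.
Start: joints at [69.213, 18.312, 89.639, -0, 72.044, -1.146], TCP at [193.274, 541.559, 232.776] pointing down, gripper open.
Joint ranges: [-177.97, 177.97], [-48.28, 115.42], [12.27, 149.76], [-77.06, 257.06], [2.81, 150.46], [-146.56, 146.56]. Speed limits (degrees/s): [147.25, 147.25, 180, 180, 180, 180].

## Interface

Orientations are given as [roll, pitch, yaw] about the fixed x, y, z axes, in that order (R = Rz(yaw) Ry(pitch) Rx(roll)).
In Python, from workcell import env, viewer, spotter gives the robot as it stands.
- The arm moves only by the tool apply_moves, never from a script. Its arguments are lists of equal length, an entry for each row: "delta_pos": the shift along the world's x, y, z normalised to -1 to 1, where 1 is 120 mm, a list of three; "rot": the turn, a rotation vector about the world's x, y, z normalised to -1 to 1, where 1 is 1.5 rad, a list of three; "hand": the opening, from 0 (shut) to 1 (fully open). A call has 1 to 10 rows; each row is the pose to reach, as a shift and turn from the pose commanded when the call began; what a row does not reach only later rows make up. A row lasts 1/12 s, in which the tool goes at most 41.7 mm and 7.16 degrees, less where a joint would pass 70% of its speed; a pose out of reach is approached as far as the arm can. A call with a number of a shift or a turn outside -1 to 1 is refused whole. A call with a gripper value outside its range is refused whole. The fingers move at their own pace and stop on an object; "newtons" is the grip in N (left out, the last holds). Time passes only in rows, so rows that repeat a pose let the fingers close. It gives the time, the measured TCP pose, the force, the opening and the grip force at its end, in the units of the state.
- env.state(): the state, without advancing time (a new reading comes with each control period).
- viewer.grab_frame(name): name is "scene" or "top" or "wrist"; returns a dict with "pixels" (384x512x3 uint8, red, green, blue), "camera_matrix" (3x3 intrinsics, pixels), "R" (3x3) and "t" (3): a world point X has camera coordinates R X + t; the wrist camera has in their place "mount" (4x4, takes a point from camera to tool coordinates, whose origin is the TCP and whose axes are the flange's). Camera axes: x right, y down, z forward; pixel columns grow to the right and rows downward; lengths in mm; the calibration is good to about 2 mm. A picture is of the moment at which its call begins: read the wrist's pose just before it. There is no depth.
- env.job_done(): hands the job in; it is judged then, once.
Trained networks look in a picture, given as the dict that the camera call returned (one of the last four; its "shot" number tells which), for a name from the list of things; names that differ only in an ending like _2 or _b are one class to them, and where a whole thing is asked for, a point or a joint stands for the part that bears it (a point fixed in the world has none). Each returns a list of dicts, best first, with "score" (0 to 1); they miss things now and then, are a little off and sometimes report something else, mostly with a low value. They report only what shows in the picture. A call takes as long as a camera call. They do not tell look-alikes from the thing itself.
- spotter.trace(picture, query): "mask" (384x512 bool, what is visible of it) and "box" ([centre column, centre row, width, height] in pixels, round what is visible of it).
- spotter.landmark_of(picture, query): "position" ([column, row] in pixels: a listed point, or the origin of a listed thing).
The state is a dict: "time_s": time; "qpos": joint angles; "qvel": joint speeds; "effort": joint torques, N m; "ee_pos": TCP position; "ee_rot": TCP orientation; "force": force on the tool from outside, world axes, zero at the start; "torque": the same for the moment, N m; "gripper_width": finger opening in mm; "gripper_force": force on a finger pad.
Only numpy, scipy, OpenCV 4.12 (cv2) and the standard library are available. Lean on these libraries where they do the work, as an engineer would, in place of code of your own. Each camera call takes 0.05 s, during which the arm holds its last target. There are 200 camera calls.

## Working session

There is one attempt and no reset: what is moved stays moved. The work goes in short steps, Python scripts to look and compute and a tool call to move; the robot and the scene stay as the last step left them, time stands still between calls to the robot, and variables do not carry over. Pictures are saved under pics/ and viewed, at most 10 in all, crops included, and the job is handed in when it is done.

Besides the shell and the picture viewer there is one more tool, called after "Emit:" by a JSON object that holds its "fn" and its "kwargs", one argument or row to a line. apply_moves: Moves the arm, as the interface text tells. Its arguments: {"type":"object","properties":{"delta_pos":{"type":"array"},"rot":{"type":"array"},"hand":{"type":"array"},"newtons":{"type":"number"}},"required":["delta_pos","rot","hand"]}

```bash
ls; mkdir -p pics
cat > h.py <<'E'
import numpy as np, cv2
from workcell import env, viewer, spotter
def ray(p,uv):
    K=p["camera_matrix"]; d=np.linalg.inv(K)@np.array([uv[0],uv[1],1.0])
    R=np.array(p["R"]);t=np.array(p["t"]); return -R.T@t, R.T@d
def atz(p,uv,z):
    c,d=ray(p,uv); return c+d*(z-c[2])/d[2]
def proj(p,X):
    c=np.array(p["R"])@np.array(X,float)+np.array(p["t"]); q=p["camera_matrix"]@c; return q[:2]/q[2]
E
python3 - <<'E'
from h import *
s=env.state(); print({k:np.round(v,2) for k,v in s.items()})
H=dict(wheel=68,axle_end_a=68,axle_end_b=68,fork=0,slots_nominal=86,rest=0,wood_block=0,marker=0)
for n in("scene","top"):
    p=viewer.grab_frame(n); cv2.imwrite(f"pics/{n}0.png",p["pixels"][:,:,::-1])
    for q,z in H.items():
        for r in spotter.landmark_of(p,q)[:2]:
            print(n,q,round(r["score"],2),np.round(r["position"],1),np.round(atz(p,r["position"],z),1))
E
```

```text
pics
{'time_s': np.float64(0.0), 'qpos': array([69.21, 18.35, 89.71, -0.  , 72.04, -1.14]), 'qvel': array([-0.1 ,  0.04,  0.07,  0.1 , -0.04,  0.05]), 'effort': array([  0.  , -41.25, -23.2 ,   0.07,   0.05,  -0.  ]), 'ee_pos': array([193.09, 541.1 , 231.93]), 'ee_rot': array([-179.9 ,   -0.  ,  160.36]), 'force': array([0.58, 0.02, 0.52]), 'torque': array([-0.01, -0.02,  0.06]), 'gripper_force': np.float64(0.0), 'gripper_width': np.float64(90.92)}
scene wheel 0.96 [270.8 235.9] [ 510.  -259.1   68. ]
scene wheel 0.96 [319.4 256.8] [ 511.8 -426.3   68. ]
scene axle_end_a 0.93 [313.4 270.2] [ 453.8 -433.    68. ]
scene axle_end_a 0.83 [361.2 250.1] [ 607.5 -524.1   68. ]
scene axle_end_b 0.93 [313.4 270.2] [ 453.8 -433.    68. ]
scene axle_end_b 0.83 [361.2 250.1] [ 607.5 -524.1   68. ]
scene fork 0.85 [185.9 192.4] [601.  158.5   0. ]
scene slots_nominal 0.92 [182.1 175.2] [592.1 161.3  86. ]
scene rest 0.77 [272.5 247.3] [ 528.4 -259.8    0. ]
scene wood_block 0.7 [194.1 229.9] [453.9   7.5   0. ]
scene marker 0.71 [247.  191.1] [735.5 -32.9   0. ]
top wheel 0.95 [297.5 208.6] [ 531.4 -262.3   68. ]
top wheel 0.94 [355.7 211.6] [ 521.9 -411.    68. ]
top axle_end_a 0.93 [316.7 197.5] [ 559.2 -312.4   68. ]
top axle_end_a 0.84 [359.9 236.6] [ 458.4 -418.4   68. ]
top axle_end_b 0.93 [316.7 197.5] [ 559.2 -312.4   68. ]
top axle_end_b 0.84 [359.9 236.6] [ 458.4 -418.4   68. ]
top fork 0.98 [134.  187.2] [601.3 167.5   0. ]
top slots_nominal 0.72 [126.  181.5] [602.3 165.6  86. ]
top slots_nominal 0.21 [125.2 181.5] [602.3 167.6  86. ]
top rest 0.65 [290.5 213.9] [ 524. -253.    0.]
top wood_block 0.86 [198.6 242.4] [451.3  -6.1   0. ]
top marker 0.51 [204.7 138.1] [736.3 -21.8   0. ]
```

```bash
python3 -c "
import cv2
for n in('scene','top'): cv2.imwrite(f'pics/{n}0b.png',cv2.resize(cv2.imread(f'pics/{n}0.png'),(800,600),interpolation=cv2.INTER_CUBIC))"
```

```text
(no output)
```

View pics/scene0b.png

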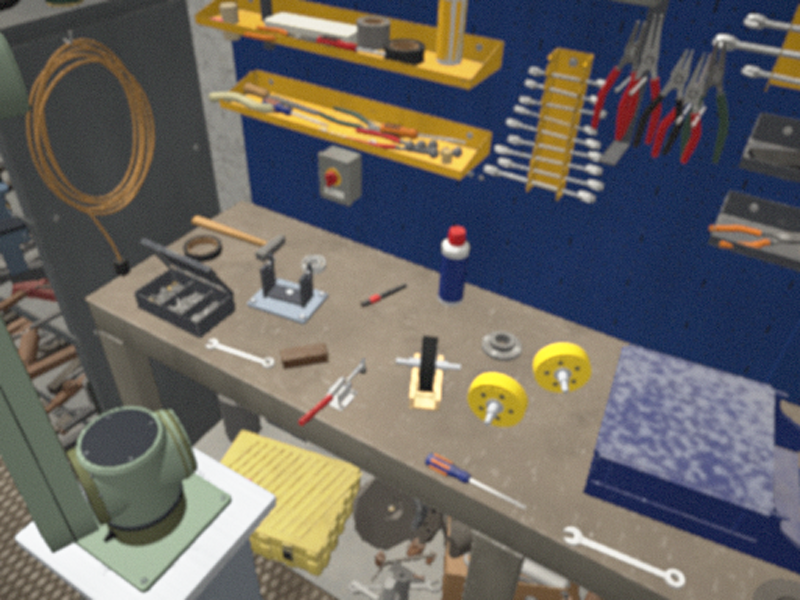

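View pics/top0b.png

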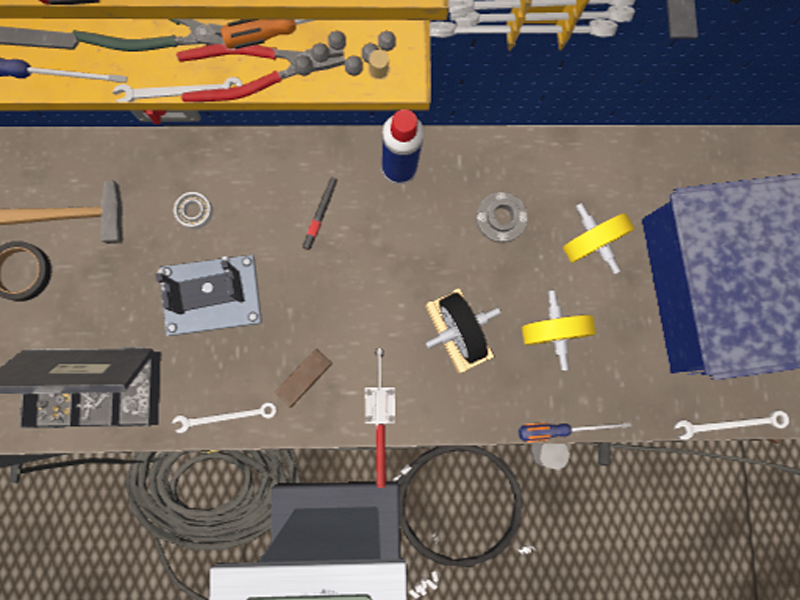

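Top view: the rubber wheel is at about (464,327) in the enlarged picture, native (297,209). Its axle tips are at (428,345) and (498,312). The two yellow wheels are look-alikes. The fork is at (210,293), the block at (304,377) and the pen at (320,212). Next I'll triangulate and check the wrist camera mount.

Run:
```python
from h import *
P={n:viewer.grab_frame(n) for n in("scene","top")}
def tri(a,b):
    (c1,d1),(c2,d2)=ray(P["scene"],a),ray(P["top"],b)
    A=np.stack([d1,-d2],1); s=np.linalg.lstsq(A,c2-c1,rcond=None)[0]
    x,y=c1+d1*s[0],c2+d2*s[1]; return np.round((x+y)/2,1),round(np.linalg.norm(x-y),1)
print("fork",tri([182.1,175.2],[126,181.5]),tri([185.9,192.4],[134,187.2]))
for n,p in P.items():
    for q in("wheel","axle_end_a"):
        for r in spotter.landmark_of(p,q): print(n,q,round(r["score"],2),np.round(r["position"],1))
    for q in ("wheel","rest","fork"):
        for r in spotter.trace(p,q):
            m=r["mask"].astype(np.uint8); 
            print(n,q,round(r["score"],2),np.round(r["box"],1),cv2.minAreaRect(cv2.findNonZero(m)) if m.any() else 0, p["pixels"][m>0].mean(0).round())
for w in ((428,345),(498,312)): print(atz(P["top"],(w[0]*.64,w[1]*.64),68).round(1))
for w in ((396,361),(460,366)): print(atz(P["scene"],(w[0]*.64,w[1]*.64),68).round(1))
for n,p in P.items(): print(n,(-np.array(p["R"]).T@p["t"]).round())
print(viewer.grab_frame("wrist")["mount"].round(3),P["top"]["camera_matrix"],viewer.grab_frame("wrist")["camera_matrix"])
```

```text
fork (array([603.3, 169.5,  75.6]), np.float64(2.6)) (array([604.1, 165.9,  -5.2]), np.float64(7.1))
scene wheel 0.67 [318.4 255.9]
scene wheel 0.65 [357.5 234.1]
scene wheel 0.62 [273.2 240.3]
scene axle_end_a 0.95 [290.7 234.9]
scene axle_end_a 0.94 [364.6 245.9]
scene axle_end_a 0.79 [312.2 270.4]
scene axle_end_a 0.7 [252.6 229.4]
scene wheel 0.86 [274.5 234.9  40.   31.1] ((274.0, 233.00003051757812), (32.10032272338867, 30.34620475769043), 52.12501525878906) [103.  99.  92.]
scene wheel 0.82 [359.1 236.2  37.9  31.1] ((359.5, 235.5), (31.0, 37.0), 90.0) [197. 178.  68.]
scene rest 0.8 [272.7 243.7  22.2  34.4] ((272.7231140136719, 244.7154083251953), (19.225383758544922, 35.47393035888672), 7.125016689300537) [240. 223. 169.]
scene fork 0.89 [185.6 184.3  51.2  42.4] ((186.3500213623047, 185.45001220703125), (46.4854850769043, 36.68242263793945), 18.434946060180664) [129. 134. 139.]
top wheel 0.95 [356.4 210.6]
top wheel 0.79 [382.8 151.3]
top wheel 0.66 [296.7 209.9]
top wheel 0.2 [202.2 138.2]
top axle_end_a 0.94 [319.7 199.9]
top axle_end_a 0.87 [397. 170.]
top axle_end_a 0.
[... 798 characters left out ...]
683594), (45.39625930786133, 64.06388092041016), 81.8698959350586) [130. 133. 141.]
[ 501.2 -201.6   68. ]
[ 553.5 -317.4   68. ]
[ 499.  -201.3   68. ]
[ 557.6 -319.    68. ]
scene [-342. -672. 1003.]
top [ 430. -110. 1088.]
[[ 0.00000e+00 -9.56000e-01 -2.92000e-01  8.36650e+01]
 [ 1.00000e+00  0.00000e+00 -1.00000e-03 -1.24000e-01]
 [ 1.00000e-03 -2.92000e-01  9.56000e-01 -1.51454e+02]
 [ 0.00000e+00  0.00000e+00  0.00000e+00  1.00000e+00]] [[405.319367     0.         252.12519012]
 [  0.         405.319367   190.60356377]
 [  0.           0.           1.        ]] [[325.06146591   0.         252.16384987]
 [  0.         325.06146591 192.68143035]
 [  0.           0.           1.        ]]
```

Emit:
{"fn": "apply_moves", "kwargs": {
  "delta_pos": [
    [0.85, -0.78, 0.1],
    [0.85, -0.78, 0.1],
    [0.85, -0.78, 0.1],
    [0.85, -0.78, 0.1]
  ],
  "rot": [
    [0, 0, 0.083],
    [0, 0, 0.083],
    [0, 0, 0.083],
    [0, 0, 0.083]
  ],
  "hand": [1, 1, 1, 1]
}}

```text
time_s: 1.93
ee_pos: [298.0, 445.1, 245.4]
ee_rot: [-180.0, 0.1, 167.4]
force: [0.3, 0.5, 0.9]
gripper_width: 91.3
gripper_force: 0.0
```

Emit:
{"fn": "apply_moves", "kwargs": {
  "delta_pos": [
    [0.85, -0.78, 0],
    [0.85, -0.78, 0],
    [0.85, -0.78, 0],
    [0.85, -0.78, 0]
  ],
  "rot": [
    [0, 0, 0.083],
    [0, 0, 0.083],
    [0, 0, 0.083],
    [0, 0, 0.083]
  ],
  "hand": [1, 1, 1, 1]
}}

```text
time_s: 2.27
ee_pos: [400.2, 351.3, 245.0]
ee_rot: [-179.9, 0.1, 174.5]
force: [-1.0, 0.7, -0.3]
gripper_width: 91.1
gripper_force: 0.0
```

Emit:
{"fn": "apply_moves", "kwargs": {
  "delta_pos": [
    [0.85, -0.78, 0],
    [0.85, -0.78, 0],
    [0.85, -0.78, 0],
    [0.85, -0.78, 0]
  ],
  "rot": [
    [0, 0, 0.083],
    [0, 0, 0.083],
    [0, 0, 0.083],
    [0, 0, 0.083]
  ],
  "hand": [1, 1, 1, 1]
}}

```text
time_s: 2.6
ee_pos: [502.5, 257.5, 244.8]
ee_rot: [-179.9, 0.1, -178.4]
force: [-0.4, 0.6, 0.4]
gripper_width: 91.0
gripper_force: 0.0
```

Emit:
{"fn": "apply_moves", "kwargs": {
  "delta_pos": [
    [0.85, -0.78, 0],
    [0.85, -0.78, 0],
    [0.85, -0.78, 0],
    [0.85, -0.78, 0],
    [0.85, -0.78, 0]
  ],
  "rot": [
    [0, 0, 0.083],
    [0, 0, 0.083],
    [0, 0, 0.083],
    [0, 0, 0.083],
    [0, 0, 0.083]
  ],
  "hand": [1, 1, 1, 1, 1]
}}

```text
time_s: 3.02
ee_pos: [603.7, 164.4, 244.0]
ee_rot: [-180.0, 0.0, -171.4]
force: [-0.4, 1.4, 0.0]
gripper_width: 91.0
gripper_force: 0.0
```

```bash
cat >> h.py <<'E'
from scipy.spatial.transform import Rotation as Ro
def wrist():
    s=env.state(); p=viewer.grab_frame("wrist"); M=np.eye(4)
    M[:3,:3]=Ro.from_euler("xyz",s["ee_rot"],degrees=True).as_matrix(); M[:3,3]=s["ee_pos"]
    W=np.linalg.inv(M@np.array(p["mount"])); p["R"]=W[:3,:3]; p["t"]=W[:3,3]; return p
E
python3 - <<'E'
from h import *
import pickle
p=wrist(); pickle.dump(p,open("fork.pkl","wb"))
cv2.imwrite("pics/w1.png",cv2.resize(p["pixels"][:,:,::-1],(800,600),interpolation=cv2.INTER_CUBIC))
for q,z in dict(fork=0,slots_nominal=86,slot_mouths=99).items():
    for r in spotter.landmark_of(p,q)[:2]: print(q,r["score"],r["position"],atz(p,r["position"],z).round(1))
E
```

```text
slots_nominal 0.67 [253.6, 175.7] [596.9 164.7  86. ]
slots_nominal 0.44 [257.4, 175.7] [596.4 168.3  86. ]
slot_mouths 0.84 [257.7, 177.2] [594.6 168.2  99. ]
slot_mouths 0.39 [258.3, 176.8] [594.1 168.7  99. ]
```

View pics/w1.png

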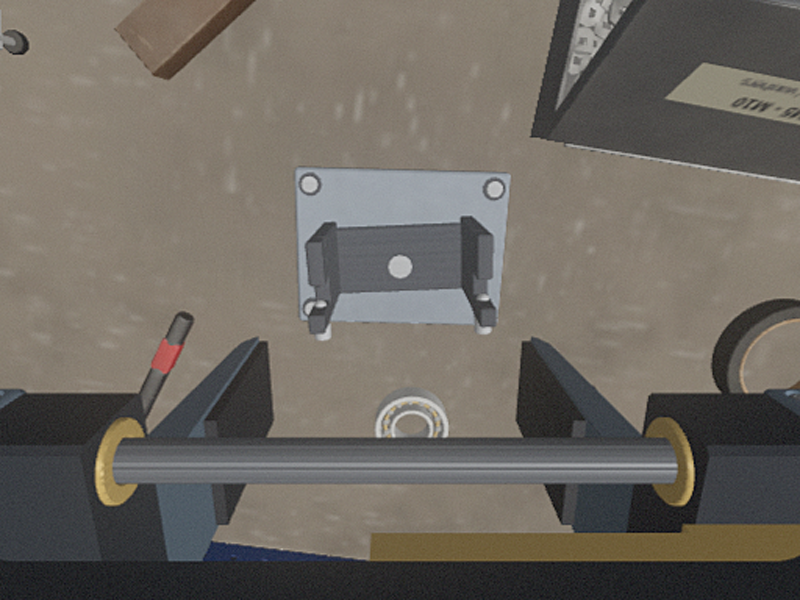

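The picture shows the fork's base corners at about (297,168), (510,173), (497,325) and (302,321). The ledges are on the robot's side at (316,260) and (485,255), and the back-wall posts are on the far side at (318,320) and (483,313), so fork +x is roughly world +x. I'll zoom in.

Run:
```python
import pickle,cv2
p=pickle.load(open("fork.pkl","rb"))["pixels"][100:220,180:340,::-1]
c=cv2.resize(p,(800,600),interpolation=cv2.INTER_CUBIC)
cv2.imwrite("pics/w1c.png",cv2.convertScaleAbs(c,alpha=1.6,beta=15))
```

```text
(no output)
```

View pics/w1c.png

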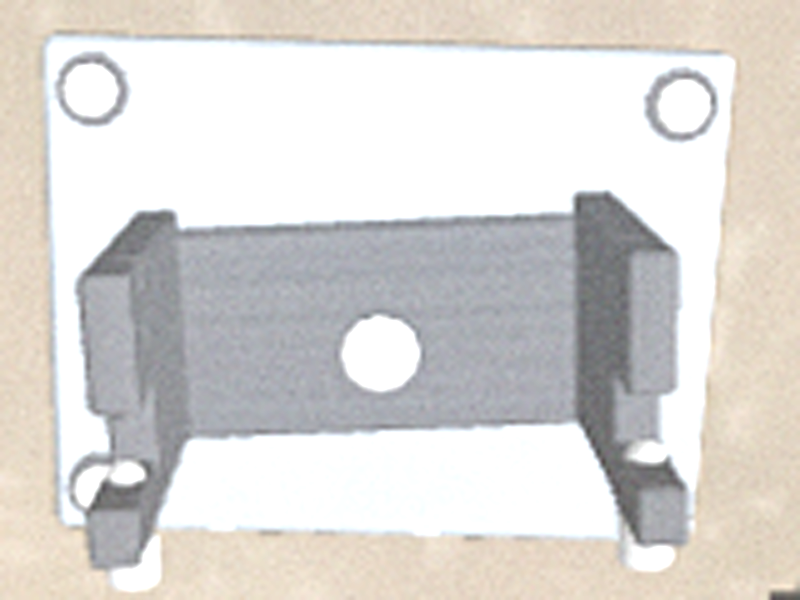

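Run:
```python
from h import *
import pickle
from scipy.optimize import least_squares
p=pickle.load(open("fork.pkl","rb"))
head=[]
for px,(x,y,z) in zip([(80,275),(133,275),(137,415),(95,410),(630,250),(678,252),(674,392),(630,393),(93,511),(140,510),(138,568),(95,565),(640,487),(685,487),(687,543),(640,545)],
 [(-34,-56,99),(-34,-46,99),(-7,-46,99),(-7,-56,99),(-34,46,99),(-34,56,99),(-7,56,99),(-7,46,99),(7,-56,112),(7,-46,112),(19,-46,112),(19,-56,112),(7,46,112),(7,56,112),(19,56,112),(19,46,112)]):
    head.append((px,(x,y,z)))
base=[((48,38),(-60,-80,12)),((735,55),(-60,80,12)),((60,523),(60,-80,12)),((690,537),(60,80,12))]
def fit(L,fz=False):
    def f(v):
        R=Ro.from_euler("z",v[2]).as_matrix(); o=[]
        for px,X in L:
            W=R@np.array(X)+[v[0],v[1],v[3] if fz else 0]; o+=list(proj(p,W)-(np.array(px)/5+[180,100]))
        return o
    r=least_squares(f,[600,167,.15]+([0] if fz else []),x_scale=[1,1,.01]+([1] if fz else [])); return r.x.round(3),np.abs(r.fun).max().round(2),np.sqrt((r.fun**2).mean()).round(2)
for n,L in(("base",base),("head",head)):
  for z in(0,1): print(n,fit(L,z))
```

```text
base (array([5.95510e+02, 1.68404e+02, 1.25000e-01]), np.float64(1.51), np.float64(1.15))
base (array([ 5.96669e+02,  1.68676e+02,  1.25000e-01, -7.49700e+00]), np.float64(0.41), np.float64(0.26))
head (array([6.05094e+02, 1.69259e+02, 1.93000e-01]), np.float64(1.85), np.float64(0.85))
head (array([ 6.05937e+02,  1.69437e+02,  1.93000e-01, -3.16400e+00]), np.float64(1.57), np.float64(0.72))
```

Emit:
{"fn": "apply_moves", "kwargs": {
  "delta_pos": [
    [-0.16, -0.9, 0],
    [-0.16, -0.9, 0],
    [-0.16, -0.9, 0]
  ],
  "rot": [
    [0, 0, 0.049],
    [0, 0, 0.049],
    [0, 0, 0.049]
  ],
  "hand": [1, 1, 1]
}}

```text
time_s: 3.47
ee_pos: [580.3, 58.3, 245.1]
ee_rot: [-179.9, -0.1, -166.8]
force: [0.3, 1.0, -0.4]
gripper_width: 91.4
gripper_force: 0.0
```

Emit:
{"fn": "apply_moves", "kwargs": {
  "delta_pos": [
    [-0.16, -0.9, 0],
    [-0.16, -0.9, 0],
    [-0.16, -0.9, 0]
  ],
  "rot": [
    [0, 0, 0.049],
    [0, 0, 0.049],
    [0, 0, 0.049]
  ],
  "hand": [1, 1, 1]
}}

```text
time_s: 3.72
ee_pos: [561.2, -50.2, 245.3]
ee_rot: [-179.9, -0.0, -162.6]
force: [-1.2, -0.2, -0.2]
gripper_width: 91.5
gripper_force: 0.0
```

Emit:
{"fn": "apply_moves", "kwargs": {
  "delta_pos": [
    [-0.16, -0.9, 0],
    [-0.16, -0.9, 0],
    [-0.16, -0.9, 0]
  ],
  "rot": [
    [0, 0, 0.049],
    [0, 0, 0.049],
    [0, 0, 0.049]
  ],
  "hand": [1, 1, 1]
}}

```text
time_s: 3.97
ee_pos: [542.4, -158.2, 245.3]
ee_rot: [-179.9, -0.0, -158.4]
force: [-0.1, -0.5, -0.2]
gripper_width: 91.3
gripper_force: 0.0
```

Emit:
{"fn": "apply_moves", "kwargs": {
  "delta_pos": [
    [-0.16, -0.85, 0],
    [-0.16, -0.85, 0],
    [-0.16, -0.85, 0],
    [-0.16, -0.85, 0]
  ],
  "rot": [
    [0, 0, 0.049],
    [0, 0, 0.049],
    [0, 0, 0.049],
    [0, 0, 0.049]
  ],
  "hand": [1, 1, 1, 1]
}}

```text
time_s: 4.3
ee_pos: [523.6, -261.3, 245.0]
ee_rot: [-179.9, -0.0, -154.4]
force: [0.6, -0.0, -1.1]
gripper_width: 91.0
gripper_force: 0.0
```

Run:
```python
from h import *
p=wrist(); print(env.state()["ee_pos"])
cv2.imwrite("pics/w2.png",cv2.resize(p["pixels"][:,:,::-1],(800,600),interpolation=cv2.INTER_CUBIC))
for q in("wheel","axle_end_a","rest"):
    for r in spotter.landmark_of(p,q)[:4]: print(q,round(r["score"],2),np.round(r["position"],1),atz(p,r["position"],0 if q=="rest" else 68).round(1))
```

```text
[ 523.99370832 -258.98529733  244.94252824]
wheel 0.77 [256.6 183. ] [ 526.8 -254.6   68. ]
wheel 0.56 [116.1 109.6] [ 519.2 -411.3   68. ]
axle_end_a 0.97 [197.4 183.3] [ 553.9 -310.3   68. ]
axle_end_a 0.93 [ 15.1 258. ] [ 723.2 -461.7   68. ]
axle_end_a 0.84 [128.3  49.4] [ 462.4 -418.5   68. ]
axle_end_a 0.8 [311.5 181.6] [ 500.6 -203.5   68. ]
```

View pics/w2.png

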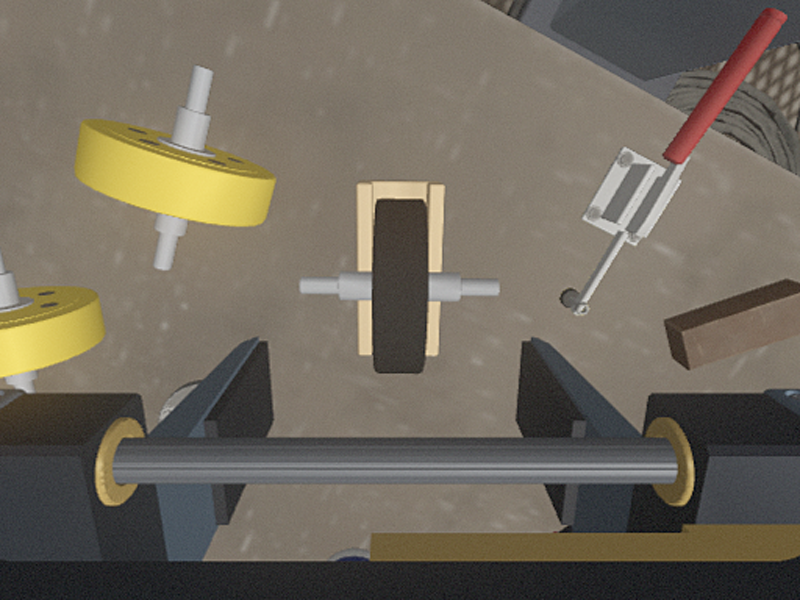

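Black wheel centred at about (400,286) in the rest, with the axle tips at (300,286) and (499,288). The yellow look-alikes sit to the left. The tool yaw already matches the axle, so I'll descend and grip.

Emit:
{"fn": "apply_moves", "kwargs": {
  "delta_pos": [
    [0.02, 0.02, -0.3],
    [0.02, 0.02, -0.6],
    [0.02, 0.02, -0.9],
    [0.02, 0.02, -0.9]
  ],
  "rot": [
    [0, 0, 0],
    [0, 0, 0],
    [0, 0, 0],
    [0, 0, 0]
  ],
  "hand": [1, 1, 1, 1],
  "newtons": 45
}}

```text
time_s: 4.83
ee_pos: [523.0, -252.2, 130.3]
ee_rot: [179.3, -0.5, -154.1]
force: [-0.8, -0.2, -0.5]
gripper_width: 91.2
gripper_force: 0.0
```

Emit:
{"fn": "apply_moves", "kwargs": {
  "delta_pos": [
    [0, 0, -0.12],
    [0, 0, -0.173],
    [0, 0, -0.173],
    [0, 0, -0.173]
  ],
  "rot": [
    [0, 0, 0],
    [0, 0, 0],
    [0, 0, 0],
    [0, 0, 0]
  ],
  "hand": [1, 1, 1, 1]
}}

```text
time_s: 5.17
ee_pos: [527.7, -256.1, 117.4]
ee_rot: [-179.9, 0.1, -154.2]
force: [0.1, -0.6, 0.8]
gripper_width: 91.2
gripper_force: 0.0
```

Emit:
{"fn": "apply_moves", "kwargs": {
  "delta_pos": [
    [0, 0, 0],
    [0, 0, 0],
    [0, 0, 0],
    [0, 0, 0],
    [0, 0, 0],
    [0, 0, 0],
    [0, 0, 0],
    [0, 0, 0]
  ],
  "rot": [
    [0, 0, 0],
    [0, 0, 0],
    [0, 0, 0],
    [0, 0, 0],
    [0, 0, 0],
    [0, 0, 0],
    [0, 0, 0],
    [0, 0, 0]
  ],
  "hand": [0, 0, 0, 0, 0, 0, 0, 0]
}}

```text
time_s: 5.83
ee_pos: [526.8, -256.5, 116.0]
ee_rot: [180.0, -0.0, -154.3]
force: [-1.0, -0.2, -0.1]
gripper_width: 40.4
gripper_force: 0.0
```

Emit:
{"fn": "apply_moves", "kwargs": {
  "delta_pos": [
    [0, 0, 0],
    [0, 0, 0],
    [0, 0, 0],
    [0, 0, 0],
    [0, 0, 0]
  ],
  "rot": [
    [0, 0, 0],
    [0, 0, 0],
    [0, 0, 0],
    [0, 0, 0],
    [0, 0, 0]
  ],
  "hand": [0, 0, 0, 0, 0]
}}

```text
time_s: 6.25
ee_pos: [526.8, -256.4, 115.9]
ee_rot: [180.0, -0.0, -154.3]
force: [0.5, -0.3, 0.0]
gripper_width: 31.6
gripper_force: 44.9
```

Emit:
{"fn": "apply_moves", "kwargs": {
  "delta_pos": [
    [0, 0, 0.1],
    [0, 0, 0.3],
    [0, 0, 0.6],
    [0, 0, 0.9],
    [0, 0, 0.9],
    [0, 0, 0.9],
    [0, 0, 0.9]
  ],
  "rot": [
    [0, 0, 0],
    [0, 0, 0],
    [0, 0, 0],
    [0, 0, 0],
    [0, 0, 0],
    [0, 0, 0],
    [0, 0, 0]
  ],
  "hand": [0, 0, 0, 0, 0, 0, 0]
}}

```text
time_s: 6.83
ee_pos: [525.8, -255.9, 222.4]
ee_rot: [179.8, -0.1, -154.3]
force: [-0.7, 0.3, -4.0]
gripper_width: 31.3
gripper_force: 44.9
```

Run:
```python
from h import *
s=env.state(); p=wrist(); print(s["ee_pos"].round(1),s["ee_rot"].round(2),s["force"].round(2),s["torque"].round(2))
cv2.imwrite("pics/w3.png",cv2.resize(p["pixels"][:,:,::-1],(800,600),interpolation=cv2.INTER_CUBIC))
for q in("wheel","axle_end_a"):
    for r in spotter.landmark_of(p,q)[:4]: print(q,round(r["score"],2),np.round(r["position"],1),atz(p,r["position"],s["ee_pos"][2]-48).round(1))
```

```text
[ 525.8 -255.9  222.4] [ 1.7983e+02 -1.2000e-01 -1.5426e+02] [-0.68  0.3  -3.96] [ 0.06  0.1  -0.  ]
wheel 0.73 [100.5 106.2] [ 495.7 -369.8  174.4]
wheel 0.69 [254.1 223.7] [ 523.7 -255.   174.4]
axle_end_a 0.96 [113.5  40.2] [ 458.2 -374.4  174.4]
axle_end_a 0.73 [341.3 225.8] [ 500.  -202.3  174.4]
axle_end_a 0.69 [163.3 227.9] [ 552.5 -307.9  174.4]
axle_end_a 0.67 [ 87.5 166. ] [ 533.9 -365.8  174.4]
```

View pics/w3.png

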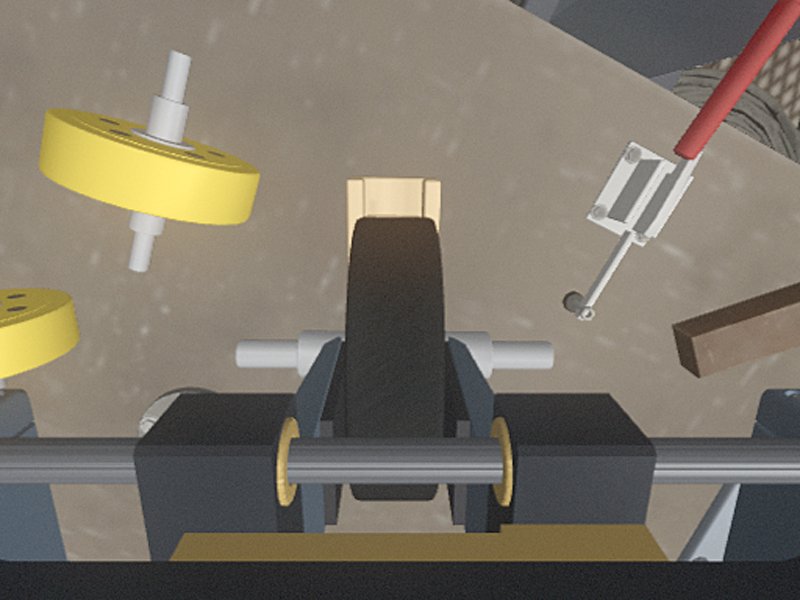

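The wheel hangs centred in the grip. The axle is level at row 354, with tips at (236,354) and (553,354), symmetric about the camera's centre column. Now I'll carry it to the fork, stopping on the ledge side.

Emit:
{"fn": "apply_moves", "kwargs": {
  "delta_pos": [
    [0.03, 0.22, 0.17],
    [0.06, 0.48, 0.17],
    [0.1, 0.75, 0.17],
    [0.13, 0.88, 0.17]
  ],
  "rot": [
    [0, 0, -0.01],
    [0, 0, -0.02],
    [0, 0, -0.03],
    [0, 0, -0.0425]
  ],
  "hand": [0, 0, 0, 0]
}}

```text
time_s: 7.32
ee_pos: [541.9, -147.5, 243.2]
ee_rot: [179.8, -0.1, -157.9]
force: [-0.4, -0.2, -4.0]
gripper_width: 32.0
gripper_force: 45.0
```

Emit:
{"fn": "apply_moves", "kwargs": {
  "delta_pos": [
    [0.03, 0.24, 0],
    [0.06, 0.48, 0],
    [0.1, 0.72, 0],
    [0.13, 0.88, 0]
  ],
  "rot": [
    [0, 0, -0.01],
    [0, 0, -0.02],
    [0, 0, -0.03],
    [0, 0, -0.0425]
  ],
  "hand": [0, 0, 0, 0]
}}

```text
time_s: 7.65
ee_pos: [557.5, -42.6, 242.8]
ee_rot: [179.9, -0.1, -161.6]
force: [0.5, 0.1, -4.4]
gripper_width: 31.7
gripper_force: 45.0
```

Emit:
{"fn": "apply_moves", "kwargs": {
  "delta_pos": [
    [0.03, 0.24, 0],
    [0.06, 0.48, 0],
    [0.1, 0.72, 0],
    [0.13, 0.88, 0]
  ],
  "rot": [
    [0, 0, -0.01],
    [0, 0, -0.02],
    [0, 0, -0.03],
    [0, 0, -0.0425]
  ],
  "hand": [0, 0, 0, 0]
}}

```text
time_s: 7.98
ee_pos: [573.1, 62.9, 242.7]
ee_rot: [179.9, -0.1, -165.2]
force: [-0.1, 0.3, -4.7]
gripper_width: 31.6
gripper_force: 45.0
```

Emit:
{"fn": "apply_moves", "kwargs": {
  "delta_pos": [
    [0.03, 0.24, 0],
    [0.06, 0.48, 0],
    [0.1, 0.72, 0],
    [0.13, 0.88, 0],
    [0.13, 0.88, 0],
    [0.13, 0.88, 0],
    [0.13, 0.88, 0]
  ],
  "rot": [
    [0, 0, -0.01],
    [0, 0, -0.02],
    [0, 0, -0.03],
    [0, 0, -0.0425],
    [0, 0, -0.0425],
    [0, 0, -0.0425],
    [0, 0, -0.0425]
  ],
  "hand": [0, 0, 0, 0, 0, 0, 0]
}}

```text
time_s: 8.57
ee_pos: [588.7, 165.4, 243.1]
ee_rot: [-180.0, -0.2, -168.9]
force: [-0.2, 0.7, -4.4]
gripper_width: 31.7
gripper_force: 45.0
```

Run:
```python
from h import *
s=env.state(); p=wrist(); print({k:np.round(s[k],2) for k in("time_s","ee_pos","ee_rot","force","torque")})
cv2.imwrite("pics/w4.png",cv2.resize(p["pixels"][:,:,::-1],(800,600),interpolation=cv2.INTER_CUBIC))
```

```text
{'time_s': np.float64(8.57), 'ee_pos': array([588.7 , 165.44, 243.09]), 'ee_rot': array([-1.7996e+02, -1.6000e-01, -1.6885e+02]), 'force': array([-0.22,  0.73, -4.4 ]), 'torque': array([0.  , 0.  , 0.02])}
```

View pics/w4.png

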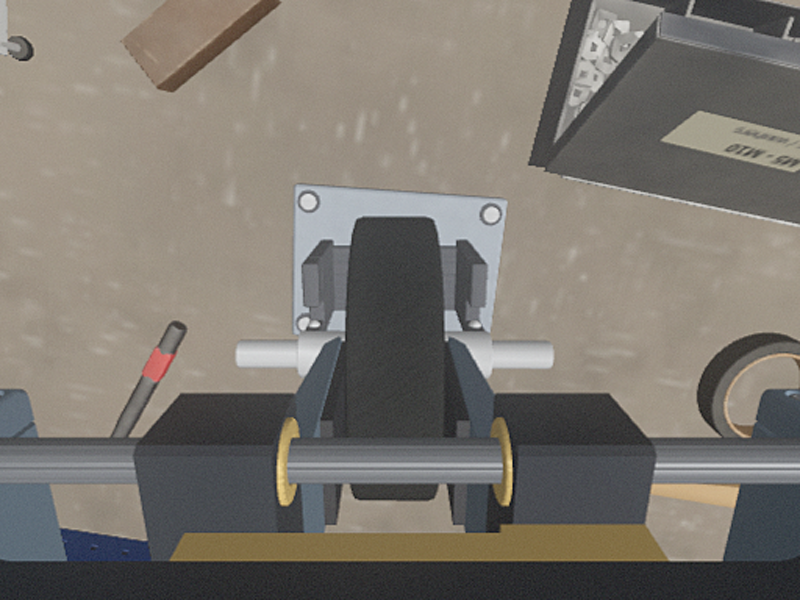

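The fork lies squarely under the held axle, with ledges at (312,285) and (478,285) symmetric about column 395. The axle is over the ledges.

Emit:
{"fn": "apply_moves", "kwargs": {
  "delta_pos": [
    [0, 0, -0.2],
    [0, 0, -0.4],
    [0, 0, -0.6],
    [0, 0, -0.7],
    [0, 0, -0.7],
    [0, 0, -0.7],
    [0, 0, -0.7]
  ],
  "rot": [
    [0, 0, 0],
    [0, 0, 0],
    [0, 0, 0],
    [0, 0, 0],
    [0, 0, 0],
    [0, 0, 0],
    [0, 0, 0]
  ],
  "hand": [0, 0, 0, 0, 0, 0, 0]
}}

```text
time_s: 9.2
ee_pos: [590.1, 165.5, 161.7]
ee_rot: [180.0, 0.1, -168.9]
force: [0.2, 0.4, -3.7]
gripper_width: 31.8
gripper_force: 45.0
```

Emit:
{"fn": "apply_moves", "kwargs": {
  "delta_pos": [
    [0, 0, -0.008],
    [0, 0, -0.016],
    [0, 0, -0.024],
    [0, 0, -0.024],
    [0, 0, -0.024]
  ],
  "rot": [
    [0, 0, 0],
    [0, 0, 0],
    [0, 0, 0],
    [0, 0, 0],
    [0, 0, 0]
  ],
  "hand": [0, 0, 0, 0, 0]
}}

```text
time_s: 9.62
ee_pos: [589.3, 166.0, 157.7]
ee_rot: [180.0, 0.0, -168.9]
force: [-0.5, 1.0, -2.9]
gripper_width: 31.5
gripper_force: 45.0
```

Emit:
{"fn": "apply_moves", "kwargs": {
  "delta_pos": [
    [0, 0, -0.008],
    [0, 0, -0.016],
    [0, 0, -0.02],
    [0, 0, -0.02]
  ],
  "rot": [
    [0, 0, 0],
    [0, 0, 0],
    [0, 0, 0],
    [0, 0, 0]
  ],
  "hand": [0, 0, 0, 0]
}}

```text
time_s: 9.95
ee_pos: [589.1, 166.0, 154.9]
ee_rot: [180.0, -0.0, -168.9]
force: [-0.2, 1.1, -4.2]
gripper_width: 31.9
gripper_force: 45.0
```

Emit:
{"fn": "apply_moves", "kwargs": {
  "delta_pos": [
    [0, 0, -0.005],
    [0, 0, -0.01],
    [0, 0, -0.01]
  ],
  "rot": [
    [0, 0, 0],
    [0, 0, 0],
    [0, 0, 0]
  ],
  "hand": [0, 0, 0]
}}

```text
time_s: 10.2
ee_pos: [589.2, 165.9, 153.8]
ee_rot: [180.0, -0.0, -168.9]
force: [-0.2, -0.3, -3.0]
gripper_width: 31.8
gripper_force: 45.0
```

Emit:
{"fn": "apply_moves", "kwargs": {
  "delta_pos": [
    [0, 0, -0.004],
    [0, 0, -0.008],
    [0, 0, -0.008]
  ],
  "rot": [
    [0, 0, 0],
    [0, 0, 0],
    [0, 0, 0]
  ],
  "hand": [0, 0, 0]
}}

```text
time_s: 10.45
ee_pos: [589.3, 166.0, 153.0]
ee_rot: [180.0, 0.0, -168.9]
force: [0.1, 0.5, -4.4]
gripper_width: 31.9
gripper_force: 45.0
```

```bash
cat > st.py <<'E'
from h import *
s=env.state(); print({k:np.round(s[k],2).tolist() for k in("time_s","ee_pos","ee_rot","force","torque")})
E
python3 st.py
```

```text
{'time_s': 10.45, 'ee_pos': [589.3, 165.98, 152.98], 'ee_rot': [179.99, 0.0, -168.87], 'force': [0.14, 0.53, -4.37], 'torque': [0.0, 0.01, -0.01]}
```

Emit:
{"fn": "apply_moves", "kwargs": {
  "delta_pos": [
    [0, 0, -0.004],
    [0, 0, -0.008],
    [0, 0, -0.008]
  ],
  "rot": [
    [0, 0, 0],
    [0, 0, 0],
    [0, 0, 0]
  ],
  "hand": [0, 0, 0]
}}

```text
time_s: 10.7
ee_pos: [589.4, 166.0, 152.8]
ee_rot: [180.0, 0.0, -168.9]
force: [-1.6, 0.4, 1.5]
gripper_width: 31.9
gripper_force: 45.0
```

Emit:
{"fn": "apply_moves", "kwargs": {
  "delta_pos": [
    [0, 0, -0.004],
    [0, 0, -0.008],
    [0, 0, -0.008]
  ],
  "rot": [
    [0, 0, 0],
    [0, 0, 0],
    [0, 0, 0]
  ],
  "hand": [0, 0, 0]
}}

```text
time_s: 10.95
ee_pos: [589.4, 166.0, 152.7]
ee_rot: [180.0, 0.1, -168.9]
force: [-2.8, -1.4, 7.1]
gripper_width: 32.0
gripper_force: 45.0
```

```bash
python3 st.py
```

```text
{'time_s': 10.95, 'ee_pos': [589.42, 166.04, 152.73], 'ee_rot': [179.99, 0.08, -168.87], 'force': [-2.77, -1.41, 7.13], 'torque': [-0.1, 0.67, 0.01]}
```

Ledge contact at TCP z of about 152.8, which is the expected height and roughly even on both ends. I'll raise about 2 mm and slide +x.

Emit:
{"fn": "apply_moves", "kwargs": {
  "delta_pos": [
    [0, 0, 0.015],
    [0, 0, 0.029],
    [0.025, 0.005, 0.029],
    [0.05, 0.01, 0.029],
    [0.075, 0.015, 0.029],
    [0.098, 0.019, 0.029],
    [0.098, 0.019, 0.029],
    [0.098, 0.019, 0.029]
  ],
  "rot": [
    [0, 0, 0],
    [0, 0, 0],
    [0, 0, 0],
    [0, 0, 0],
    [0, 0, 0],
    [0, 0, 0],
    [0, 0, 0],
    [0, 0, 0]
  ],
  "hand": [0, 0, 0, 0, 0, 0, 0, 0]
}}

```text
time_s: 11.62
ee_pos: [601.2, 168.2, 154.2]
ee_rot: [180.0, -0.0, -168.9]
force: [0.4, 0.2, -3.8]
gripper_width: 32.1
gripper_force: 45.0
```

```bash
python3 st.py
```

```text
{'time_s': 11.62, 'ee_pos': [601.18, 168.24, 154.18], 'ee_rot': [180.0, -0.03, -168.88], 'force': [0.39, 0.16, -3.78], 'torque': [0.01, 0.03, -0.03]}
```

Now 1 mm steps.

Emit:
{"fn": "apply_moves", "kwargs": {
  "delta_pos": [
    [0.008, 0.0016, 0],
    [0.016, 0.0032, 0],
    [0.025, 0.005, 0],
    [0.025, 0.005, 0],
    [0.025, 0.005, 0]
  ],
  "rot": [
    [0, 0, 0],
    [0, 0, 0],
    [0, 0, 0],
    [0, 0, 0],
    [0, 0, 0]
  ],
  "hand": [0, 0, 0, 0, 0]
}}

```text
time_s: 12.03
ee_pos: [604.1, 168.8, 154.6]
ee_rot: [180.0, 0.0, -168.9]
force: [0.4, 0.6, -3.7]
gripper_width: 31.3
gripper_force: 45.0
```

```bash
python3 st.py
```

```text
{'time_s': 12.03, 'ee_pos': [604.07, 168.84, 154.57], 'ee_rot': [180.0, 0.0, -168.87], 'force': [0.38, 0.56, -3.74], 'torque': [0.02, -0.03, 0.02]}
```

Emit:
{"fn": "apply_moves", "kwargs": {
  "delta_pos": [
    [0.004, 0.0008, 0],
    [0.008, 0.0016, 0],
    [0.008, 0.0016, 0]
  ],
  "rot": [
    [0, 0, 0],
    [0, 0, 0],
    [0, 0, 0]
  ],
  "hand": [0, 0, 0]
}}

```text
time_s: 12.28
ee_pos: [605.1, 169.1, 154.6]
ee_rot: [180.0, 0.0, -168.9]
force: [0.2, 0.2, -3.8]
gripper_width: 31.6
gripper_force: 45.0
```

```bash
python3 st.py
```

```text
{'time_s': 12.28, 'ee_pos': [605.09, 169.05, 154.58], 'ee_rot': [179.99, 0.01, -168.87], 'force': [0.22, 0.19, -3.78], 'torque': [0.09, 0.09, -0.01]}
```

Emit:
{"fn": "apply_moves", "kwargs": {
  "delta_pos": [
    [0.004, 0.0008, 0],
    [0.008, 0.0016, 0],
    [0.008, 0.0016, 0]
  ],
  "rot": [
    [0, 0, 0],
    [0, 0, 0],
    [0, 0, 0]
  ],
  "hand": [0, 0, 0]
}}

```text
time_s: 12.53
ee_pos: [605.8, 169.2, 154.5]
ee_rot: [180.0, -0.0, -168.9]
force: [-1.8, -0.4, -3.2]
gripper_width: 31.9
gripper_force: 45.0
```

```bash
python3 st.py
```

```text
{'time_s': 12.53, 'ee_pos': [605.81, 169.21, 154.49], 'ee_rot': [179.99, -0.03, -168.87], 'force': [-1.81, -0.38, -3.18], 'torque': [0.02, 0.07, -0.01]}
```

Emit:
{"fn": "apply_moves", "kwargs": {
  "delta_pos": [
    [0.004, 0.0008, 0],
    [0.008, 0.0016, 0],
    [0.008, 0.0016, 0]
  ],
  "rot": [
    [0, 0, 0],
    [0, 0, 0],
    [0, 0, 0]
  ],
  "hand": [0, 0, 0]
}}

```text
time_s: 12.78
ee_pos: [606.2, 169.3, 154.4]
ee_rot: [180.0, -0.1, -168.9]
force: [-3.9, 0.3, -2.6]
gripper_width: 31.7
gripper_force: 45.0
```

```bash
python3 st.py
```

```text
{'time_s': 12.78, 'ee_pos': [606.22, 169.3, 154.42], 'ee_rot': [179.99, -0.11, -168.87], 'force': [-3.85, 0.3, -2.63], 'torque': [-0.03, 0.55, 0.06]}
```

Emit:
{"fn": "apply_moves", "kwargs": {
  "delta_pos": [
    [0.005, 0.001, 0],
    [0.01, 0.002, 0],
    [0.01, 0.002, 0],
    [0.01, 0.002, 0]
  ],
  "rot": [
    [0, 0, 0],
    [0, 0, 0],
    [0, 0, 0],
    [0, 0, 0]
  ],
  "hand": [0, 0, 0, 0]
}}

```text
time_s: 13.12
ee_pos: [606.7, 169.4, 154.3]
ee_rot: [180.0, -0.2, -168.9]
force: [-5.6, -0.4, -1.7]
gripper_width: 31.8
gripper_force: 45.0
```

```bash
python3 st.py
```

```text
{'time_s': 13.12, 'ee_pos': [606.72, 169.4, 154.33], 'ee_rot': [180.0, -0.21, -168.87], 'force': [-5.62, -0.39, -1.72], 'torque': [-0.14, 1.2, 0.13]}
```

Emit:
{"fn": "apply_moves", "kwargs": {
  "delta_pos": [
    [0, 0, 0],
    [0, 0, 0],
    [0, 0, 0]
  ],
  "rot": [
    [0, 0, 0.003],
    [0, 0, 0.006],
    [0, 0, 0.006]
  ],
  "hand": [0, 0, 0]
}}

```text
time_s: 13.37
ee_pos: [606.7, 169.2, 154.2]
ee_rot: [-180.0, -0.2, -168.4]
force: [-5.3, -1.2, -1.5]
gripper_width: 31.6
gripper_force: 45.0
```

```bash
python3 st.py
```

```text
{'time_s': 13.37, 'ee_pos': [606.66, 169.24, 154.24], 'ee_rot': [-180.0, -0.22, -168.41], 'force': [-5.29, -1.16, -1.48], 'torque': [-0.29, 1.12, -0.28]}
```

Emit:
{"fn": "apply_moves", "kwargs": {
  "delta_pos": [
    [-0.015, -0.003, 0],
    [-0.029, -0.0057, 0],
    [-0.029, -0.0057, 0],
    [-0.029, -0.0057, 0]
  ],
  "rot": [
    [0, 0, -0.0036],
    [0, 0, -0.0036],
    [0, 0, -0.0036],
    [0, 0, -0.0036]
  ],
  "hand": [0, 0, 0, 0]
}}

```text
time_s: 13.7
ee_pos: [605.5, 169.1, 154.8]
ee_rot: [180.0, 0.1, -168.7]
force: [-0.1, 0.3, -4.4]
gripper_width: 31.8
gripper_force: 45.0
```

```bash
python3 st.py
```

```text
{'time_s': 13.7, 'ee_pos': [605.5, 169.14, 154.79], 'ee_rot': [179.99, 0.13, -168.66], 'force': [-0.07, 0.25, -4.39], 'torque': [0.09, -0.01, 0.02]}
```

Emit:
{"fn": "apply_moves", "kwargs": {
  "delta_pos": [
    [0, 0, -0.008],
    [0, 0, -0.016],
    [0, 0, -0.025],
    [0, 0, -0.025]
  ],
  "rot": [
    [0, 0, 0],
    [0, 0, 0],
    [0, 0, 0],
    [0, 0, 0]
  ],
  "hand": [0, 0, 0, 0]
}}

```text
time_s: 14.03
ee_pos: [604.6, 169.0, 151.2]
ee_rot: [180.0, -0.0, -168.7]
force: [-0.2, -0.1, -4.0]
gripper_width: 31.4
gripper_force: 45.0
```

```bash
python3 st.py
```

```text
{'time_s': 14.03, 'ee_pos': [604.64, 168.97, 151.19], 'ee_rot': [180.0, -0.01, -168.66], 'force': [-0.18, -0.13, -4.05], 'torque': [0.08, 0.04, -0.02]}
```

In the slot mouths with no contact. Continuing down.

Emit:
{"fn": "apply_moves", "kwargs": {
  "delta_pos": [
    [0, 0, -0.01],
    [0, 0, -0.02],
    [0, 0, -0.03],
    [0, 0, -0.035],
    [0, 0, -0.035]
  ],
  "rot": [
    [0, 0, 0],
    [0, 0, 0],
    [0, 0, 0],
    [0, 0, 0],
    [0, 0, 0]
  ],
  "hand": [0, 0, 0, 0, 0]
}}

```text
time_s: 14.45
ee_pos: [604.5, 168.9, 147.1]
ee_rot: [180.0, -0.0, -168.7]
force: [0.1, -0.3, -3.6]
gripper_width: 31.9
gripper_force: 45.0
```

Emit:
{"fn": "apply_moves", "kwargs": {
  "delta_pos": [
    [0, 0, -0.006],
    [0, 0, -0.012],
    [0, 0, -0.018],
    [0, 0, -0.018]
  ],
  "rot": [
    [0, 0, 0],
    [0, 0, 0],
    [0, 0, 0],
    [0, 0, 0]
  ],
  "hand": [0, 0, 0, 0]
}}

```text
time_s: 14.78
ee_pos: [604.3, 168.9, 145.1]
ee_rot: [180.0, -0.0, -168.7]
force: [-0.9, -0.4, -3.1]
gripper_width: 32.2
gripper_force: 45.0
```

```bash
python3 st.py
```

```text
{'time_s': 14.78, 'ee_pos': [604.35, 168.92, 145.14], 'ee_rot': [180.0, -0.04, -168.67], 'force': [-0.85, -0.45, -3.08], 'torque': [-0.04, 0.15, -0.02]}
```

Plungers engaging; 2 mm steps.

Emit:
{"fn": "apply_moves", "kwargs": {
  "delta_pos": [
    [0, 0, -0.006],
    [0, 0, -0.012],
    [0, 0, -0.018],
    [0, 0, -0.018]
  ],
  "rot": [
    [0, 0, 0],
    [0, 0, 0],
    [0, 0, 0],
    [0, 0, 0]
  ],
  "hand": [0, 0, 0, 0]
}}

```text
time_s: 15.12
ee_pos: [604.2, 168.9, 143.5]
ee_rot: [180.0, -0.0, -168.7]
force: [-3.8, -0.5, 2.8]
gripper_width: 32.0
gripper_force: 45.0
```

Emit:
{"fn": "apply_moves", "kwargs": {
  "delta_pos": [
    [0, 0, -0.006],
    [0, 0, -0.012],
    [0, 0, -0.018],
    [0, 0, -0.018]
  ],
  "rot": [
    [0, 0, 0],
    [0, 0, 0],
    [0, 0, 0],
    [0, 0, 0]
  ],
  "hand": [0, 0, 0, 0]
}}

```text
time_s: 15.45
ee_pos: [604.2, 168.9, 140.5]
ee_rot: [180.0, -0.1, -168.7]
force: [-3.1, -1.9, 1.0]
gripper_width: 31.9
gripper_force: 45.0
```

```bash
python3 st.py
```

```text
{'time_s': 15.45, 'ee_pos': [604.16, 168.91, 140.52], 'ee_rot': [179.99, -0.06, -168.67], 'force': [-3.11, -1.9, 1.01], 'torque': [0.0, 0.94, -0.11]}
```

Emit:
{"fn": "apply_moves", "kwargs": {
  "delta_pos": [
    [0, 0, -0.006],
    [0, 0, -0.012],
    [0, 0, -0.018],
    [0, 0, -0.018]
  ],
  "rot": [
    [0, 0, 0],
    [0, 0, 0],
    [0, 0, 0],
    [0, 0, 0]
  ],
  "hand": [0, 0, 0, 0]
}}

```text
time_s: 15.78
ee_pos: [604.2, 168.9, 137.7]
ee_rot: [180.0, -0.1, -168.7]
force: [-3.6, -1.8, -2.9]
gripper_width: 31.9
gripper_force: 45.0
```

Emit:
{"fn": "apply_moves", "kwargs": {
  "delta_pos": [
    [0, 0, -0.006],
    [0, 0, -0.012],
    [0, 0, -0.018],
    [0, 0, -0.018]
  ],
  "rot": [
    [0, 0, 0],
    [0, 0, 0],
    [0, 0, 0],
    [0, 0, 0]
  ],
  "hand": [0, 0, 0, 0]
}}

```text
time_s: 16.12
ee_pos: [604.2, 168.8, 135.6]
ee_rot: [-180.0, -0.1, -168.7]
force: [-3.4, -0.1, -4.3]
gripper_width: 31.6
gripper_force: 45.0
```

```bash
python3 st.py
```

```text
{'time_s': 16.12, 'ee_pos': [604.17, 168.83, 135.62], 'ee_rot': [-180.0, -0.09, -168.67], 'force': [-3.45, -0.12, -4.29], 'torque': [-0.09, 0.97, -0.16]}
```

Past the plungers; now gently onto the bottoms (expected 133.8).

Emit:
{"fn": "apply_moves", "kwargs": {
  "delta_pos": [
    [0, 0, -0.006],
    [0, 0, -0.012],
    [0, 0, -0.015],
    [0, 0, -0.015]
  ],
  "rot": [
    [0, 0, 0],
    [0, 0, 0],
    [0, 0, 0],
    [0, 0, 0]
  ],
  "hand": [0, 0, 0, 0]
}}

```text
time_s: 16.45
ee_pos: [604.6, 168.9, 134.2]
ee_rot: [-180.0, -0.0, -168.7]
force: [-4.5, -0.4, -6.1]
gripper_width: 31.8
gripper_force: 45.0
```

Emit:
{"fn": "apply_moves", "kwargs": {
  "delta_pos": [
    [0, 0, -0.005],
    [0, 0, -0.01],
    [0, 0, -0.01],
    [0, 0, -0.01]
  ],
  "rot": [
    [0, 0, 0],
    [0, 0, 0],
    [0, 0, 0],
    [0, 0, 0]
  ],
  "hand": [0, 0, 0, 0]
}}

```text
time_s: 16.78
ee_pos: [604.7, 169.0, 133.9]
ee_rot: [180.0, 0.0, -168.7]
force: [-4.6, -1.8, -2.6]
gripper_width: 31.8
gripper_force: 45.0
```

```bash
python3 st.py
```

```text
{'time_s': 16.78, 'ee_pos': [604.71, 168.97, 133.87], 'ee_rot': [180.0, 0.02, -168.66], 'force': [-4.58, -1.8, -2.56], 'torque': [-0.17, 1.04, -0.07]}
```

Emit:
{"fn": "apply_moves", "kwargs": {
  "delta_pos": [
    [0, 0, -0.005],
    [0, 0, -0.01],
    [0, 0, -0.015],
    [0, 0, -0.015],
    [0, 0, -0.015]
  ],
  "rot": [
    [0, 0, 0],
    [0, 0, 0],
    [0, 0, 0],
    [0, 0, 0],
    [0, 0, 0]
  ],
  "hand": [0, 0, 0, 0, 0]
}}

```text
time_s: 17.2
ee_pos: [604.9, 169.0, 133.7]
ee_rot: [180.0, 0.1, -168.7]
force: [-6.9, -1.4, 5.8]
gripper_width: 31.3
gripper_force: 45.0
```

```bash
python3 st.py
```

```text
{'time_s': 17.2, 'ee_pos': [604.86, 168.97, 133.73], 'ee_rot': [180.0, 0.09, -168.67], 'force': [-6.91, -1.36, 5.78], 'torque': [-0.22, 1.49, -0.04]}
```

Stopped hard at 133.75, exactly 19 mm below the ledge contact, so it is seated. Releasing.

Emit:
{"fn": "apply_moves", "kwargs": {
  "delta_pos": [
    [0, 0, 0.008],
    [0, 0, 0.008],
    [0, 0, 0.008],
    [0, 0, 0.008],
    [0, 0, 0.008],
    [0, 0, 0.008],
    [0, 0, 0.008],
    [0, 0, 0.008]
  ],
  "rot": [
    [0, 0, 0],
    [0, 0, 0],
    [0, 0, 0],
    [0, 0, 0],
    [0, 0, 0],
    [0, 0, 0],
    [0, 0, 0],
    [0, 0, 0]
  ],
  "hand": [0, 0, 0.7, 0.7, 0.7, 0.7, 0.7, 0.7]
}}

```text
time_s: 17.87
ee_pos: [605.1, 169.1, 132.8]
ee_rot: [180.0, 0.1, -168.7]
force: [0.6, 0.2, 0.5]
gripper_width: 63.5
gripper_force: 0.0
```

```bash
python3 st.py
```

```text
{'time_s': 17.87, 'ee_pos': [605.08, 169.1, 132.85], 'ee_rot': [179.99, 0.06, -168.66], 'force': [0.57, 0.15, 0.49], 'torque': [0.02, 0.06, -0.01]}
```

Emit:
{"fn": "apply_moves", "kwargs": {
  "delta_pos": [
    [0, 0, 0.15],
    [0, 0, 0.4],
    [0, 0, 0.7],
    [0, 0, 0.95],
    [0, 0, 0.95],
    [0, 0, 0.95]
  ],
  "rot": [
    [0, 0, 0],
    [0, 0, 0],
    [0, 0, 0],
    [0, 0, 0],
    [0, 0, 0],
    [0, 0, 0]
  ],
  "hand": [0.7, 0.7, 0.7, 0.7, 0.7, 0.7]
}}

```text
time_s: 18.37
ee_pos: [605.7, 169.3, 248.9]
ee_rot: [180.0, 0.3, -168.7]
force: [-0.8, -0.2, -1.4]
gripper_width: 63.7
gripper_force: 0.0
```

Run:
```python
from h import *
s=env.state(); p=wrist(); print(s["ee_pos"].round(1),s["force"].round(2))
cv2.imwrite("pics/w5.png",cv2.resize(p["pixels"][:,:,::-1],(800,600),interpolation=cv2.INTER_CUBIC))
for r in spotter.landmark_of(p,"axle_end_a")[:3]+spotter.landmark_of(p,"wheel")[:1]: print(round(r["score"],2),np.round(r["position"],1),atz(p,r["position"],86).round(1))
```

```text
[605.7 169.3 248.9] [-0.78 -0.17 -1.39]
0.9 [192.2 182. ] [619.3 110.9  86. ]
0.7 [254.5 179.5] [604.5 171.5  86. ]
```

View pics/w5.png

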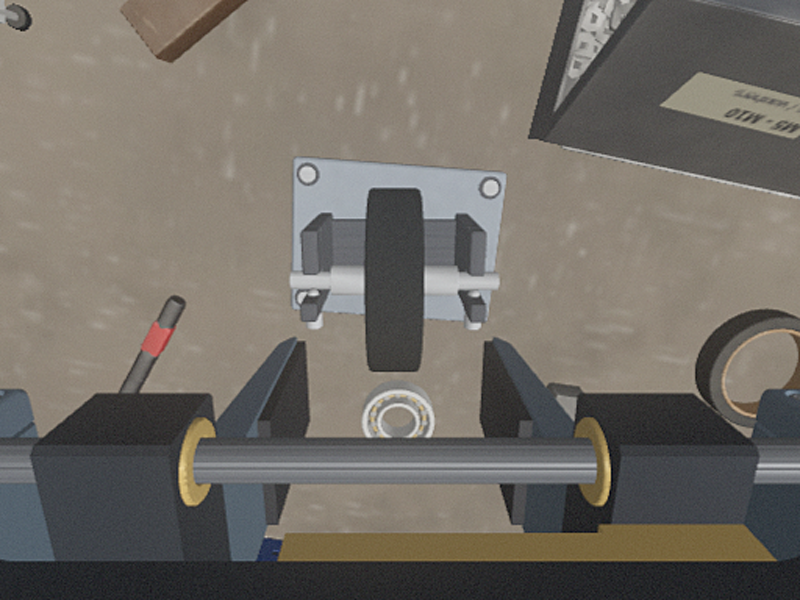

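The wheel hangs between the arms with its axle level at row 281, from (291,281) to (498,281), in both slots. The gripper is clear, and the block and pen look undisturbed. Handing in after a short settle.

Emit:
{"fn": "apply_moves", "kwargs": {
  "delta_pos": [
    [0, 0, 0],
    [0, 0, 0],
    [0, 0, 0],
    [0, 0, 0]
  ],
  "rot": [
    [0, 0, 0],
    [0, 0, 0],
    [0, 0, 0],
    [0, 0, 0]
  ],
  "hand": [0.7, 0.7, 0.7, 0.7]
}}

```text
time_s: 18.85
ee_pos: [604.5, 168.9, 246.1]
ee_rot: [180.0, -0.1, -168.7]
force: [1.0, -0.1, 0.4]
gripper_width: 63.8
gripper_force: 0.0
```

```bash
python3 -c "
from h import *
print(env.job_done())"
```

```text
the job is handed in; nothing more can be done
None
```

The wheel is seated in both fork slots and released, with the block and pen undisturbed in the last wrist picture; I handed the job in at about 19 s, and no verdict came back.

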